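# Release the hidden safety catch and open the clay mixer's guard

## Task

The clay mixer's guard stands ajar, still held by a sprung safety catch hidden under its raised yellow front edge. Reach under the edge, feel along it from its far end for the catch's red tab, push the tab aside towards the robot and hold it there while you lift the guard clear, then swing the guard up until it is fully open and leave it standing. Be gentle: never press on the machine with more than 20 newtons, do not fling the guard, and leave the clay pieces and the wooden block where they are.

Things in the scene. Friction and masses are not known exactly. Their poses are not given: they have to be found in the camera images.
- mixer: Bench clay mixer, fixed; its front faces the robot's right (-y of the world, within 0.3 rad). Grey plinth, green hopper 280 mm long (y), 200 deep (x), grey motor at its far end (to y = -195). Origin under it on the table; x from its front to its back, y along the front towards the robot, z up. Hopper front wall: outer face x = -80 mm, top z = 105. Over 20 N on any part bends it.
- guard_hinge (a point): Middle of the guard's hinge line (along y), at x = +120, z = 115 mm of the mixer. The guard is a flat green cover 300 mm long (y) with a clear window, 4 mm thick; its underside lies in a plane through this line. Axes turn with the guard: x from front edge to hinge, y towards the robot, z out of its top.
- guard_lip (a point): Middle of the guard's raised front edge, on the axis of a round yellow bar 10 mm thick, 300 mm long (y), 260 mm from the hinge line. Starts about 155 mm above the table, 57 mm in front of the hopper wall's outer face. In front of the keeper bar there is free space below it down to the table. Same axes as guard_hinge.
- guard (a joint): Guard angle (rad): 0 = ajar at rest, front tipped up 0.16 rad from level; grows as the front edge rises; the hook holds it at about 0.03 and has passed the keeper above 0.09; solid stop 1.30 = fully open, almost upright. Stiff hinge: the guard (0.5 kg) stays where it is left (low down it may sink back slowly); lifting takes about 8 N at the edge.
- under_edge (a point): Middle of the hidden space 20 mm below the guard's underside, 13 mm behind the edge bar's axis. The catch's red tab hangs here from the underside: a plate 6 mm thick (y), from 2 to 20 mm behind the bar's axis, to 38 mm below the underside. WHERE ALONG y IS NOT MEASURED: its middle is anywhere from -50 to +50 mm of this point; feel for it.
- edge_far (a point): End of the yellow edge bar that is farther from the robot. From here to the tab nothing hangs under the edge: a fingertip 10 to 30 mm under it can slide along +y (towards the robot) until it meets the tab. Pushed this way the tab yields on a spring: 2 N at first, 4.5 N after 12 mm, 6 N at its solid stop at 19 mm. Pushed the other way it is solid.
- keeper: Steel bar 8 mm thick, 290 mm long (y), in front of the hopper wall, at x = -115, z = 118 mm of the mixer; origin at its middle. The catch's hook sits under it. The hook is free from 13 mm of tab push and springs back if let go. Lifted before it is free, it binds: push first, then lift, and keep the tab pushed until the front edge is 25 mm up.
- elephant: grey clay elephant, about 115 x 50 x 85 mm high, drying behind the mixer; origin under its middle
- gourd: grey clay gourd with a stem, 72 mm across, 80 mm high, in front of the mixer; origin under its middle
- lump: dark wet clay lump 70 x 55 x 35 mm high, on the table; origin under its middle
- woodblock: pale wooden modelling block 50 x 45 x 55 mm high, on the table; origin under its middle

How it is judged:
By the outcome, as a careful person would: the job done as asked, in the order asked, and still so for the second after the job is handed in, with the robot touching nothing.
It also fails if it takes over 54 s, if anything falls off the work surface, if the arm or the gripper's body presses on something with over 40 N, if the wrist force passes 120 N, or if a joint passes its speed limit or range.

## Robot

A 7-joint arm with a two-finger parallel gripper is mounted at the origin on the work surface. World frame = base frame: x ahead of the robot, y to its left, z up, the work surface at z = 0. Lengths are in m, angles in rad, forces in N, time in s.
With the tool pointing down it reaches from about 0.425 to 0.925 m from the base axis. Payload 6.8 kg.
Tool frame: the origin (TCP) lies where the fingers leave the gripper's body, on its centre line; the fingertips stand 80 mm ahead of it and the grasp point (between the pads) lies 61 mm ahead of it; z points along the fingers, y is the line along which they close (so a half turn about z gives the same grasp; the last joint's range is limited). The gripper opens to 88 mm and grips with 3 to 60 N. Pads are 20 mm wide; open, the fingers measure 115 mm over their backs; the gripper's body (75 mm by 178 mm) begins 61 mm behind the grasp point.
Start: joints at [1.22, 0.477, 0.022, 1.555, -0.011, 1.109, -0.083], TCP at [0.162, -0.655, 0.303] pointing down, gripper open.
Joint ranges: [-2.96, 2.96], [-0.34, 2.1], [-1.41, 1.46], [0.24, 2.44], [-1.37, 4.51], [0.17, 1.92], [-2.96, 2.96]. Speed limits (rad/s): [2.39, 2.39, 3.14, 3.14, 3.14, 3.14, 3.14].

## Interface

Orientations are given as a rotation vector (axis times angle).
In Python, from plant import ctrl gives the robot as it stands.
- The arm moves only by the tool servo_tool, never from a script. Its argument "rows" is text: rows parted by semicolons, each of 7 numbers parted by spaces: the shift along the tool's x, y, z in cm, then the turn, a rotation vector about the tool's x, y, z in degrees, then the opening, from 0 (shut) to 1 (fully open). A call has 1 to 20 rows; each row shifts and turns the commanded pose from where the row before left it, along the tool's axes as they then stand; what a row does not reach is not made up. A row lasts 1/10 s, in which the tool goes at most 50 mm and 8.59 degrees, less where a joint would pass 70% of its speed; a pose out of reach is approached as far as the arm can. A call is refused whole if a number of a shift passes 5 or a number of a turn 8.59, either way. A call with a gripper value outside its range is refused whole. The fingers move at their own pace and stop on an object; "squeeze" is the grip in N (left out, the last holds). Time passes only in rows, so rows that do not move let the fingers close. It gives the time, the measured TCP pose, the force, the opening and the grip force at its end, in the units of the state.
- ctrl.read_state(): the state, without advancing time (a new reading comes with each control period).
- ctrl.read_camera(name): name is "side" or "top"; returns (picture, depth): 384x512x3 uint8, red, green, blue; 384x512 float32, m along the optical axis (not along the pixel's ray), 0 where there is no reading.
- ctrl.get_calibration(name): a dict with "fx", "fy", "cx", "cy" (pixels), "eye" and "attitude" of the camera in the world. Camera axes: x right, y down, z forward; pixel columns grow to the right and rows downward; lengths in m; the calibration is good to about 2 mm. A picture is of the moment at which its call begins. get_calibration takes no time and is no camera call.
- ctrl.finish_job(): hands the job in; it is judged then, once.
Trained networks look in the newest picture that a camera, given by its name, has taken for a name from the list of things; names that differ only in an ending like _2 or _b are one class to them, and where a whole thing is asked for, a point or a joint stands for the part that bears it (a point fixed in the world has none). Each returns a list of dicts, best first, with "p" (0 to 1); they miss things now and then, are a little off and sometimes report something else, mostly with a low value. They report only what shows in the picture. A call takes as long as a camera call.
- ctrl.spot_in(name, camera): "centre" ([x, y, z] in m, in the coordinates of the camera as it stood for that picture, good to about 4 mm: the middle of the surface that is visible of it).
- ctrl.silhouettes(name, camera): "mask" (384x512 bool, what is visible of it).
The state is a dict: "clock": time; "joints": joint angles; "qvel": joint speeds; "effort": joint torques, N m; "ee_pos": TCP position; "orientation": TCP orientation; "ft_force": force on the tool from outside, world axes, zero at the start; "ft_torque": the same for the moment, N m; "gripper_width": finger opening in m; "gripper_force": force on a finger pad.
Only numpy, scipy, OpenCV 4.12 (cv2) and the standard library are available. Lean on these libraries where they do the work, as an engineer would, in place of code of your own. Each camera call takes 0.05 s, during which the arm holds its last target. There are 200 camera calls.

## Working session

There is one attempt and no reset: what is moved stays moved. The work goes in short steps, Python scripts to look and compute and a tool call to move; the robot and the scene stay as the last step left them, time stands still between calls to the robot, and variables do not carry over. Pictures are saved under pics/ and viewed, at most 10 in all, crops included, and the job is handed in when it is done.

Besides the shell and the picture viewer there is one more tool, called after "Call:" as a command line: name --argument value ..., lists and objects as JSON in quotes. servo_tool: Moves the arm, as the interface text tells. Its arguments: {"type":"object","properties":{"rows":{"type":"string"},"squeeze":{"type":"number"}},"required":["rows"]}

```bash
ls; mkdir -p pics; python3 - <<'E'
from plant import ctrl
import cv2,numpy as np
s=ctrl.read_state()
print({k:np.round(v,3) for k,v in s.items()})
ims=[]
for n in("side","top"):
    c=ctrl.get_calibration(n);print(n,c)
    im,d=ctrl.read_camera(n);ims.append(im)
    for t in["mixer","guard_lip","edge_far","keeper","guard_hinge","gourd","lump","woodblock","elephant"]:
        for r in ctrl.spot_in(t,n)[:2]:
            p=np.array(r["centre"]);A=np.array(c["attitude"])
            R=A if A.shape==(3,3) else cv2.Rodrigues(A)[0]
            print(t,round(r["p"],2),np.round(R@p+c["eye"],3), np.round([c["fx"]*p[0]/p[2]+c["cx"],c["fy"]*p[1]/p[2]+c["cy"]]))
cv2.imwrite("pics/a.png",cv2.resize(np.vstack(ims),None,fx=.78,fy=.78)[...,::-1])
E
```

```text
pics
{'clock': np.float64(0.0), 'joints': array([ 1.22 ,  0.478,  0.022,  1.556, -0.012,  1.109, -0.083]), 'qvel': array([-0.   , -0.001, -0.   ,  0.001, -0.001, -0.001, -0.001]), 'effort': array([ 0.0000e+00, -5.8286e+01,  1.5350e+00, -2.7261e+01, -5.4000e-02,
        1.7000e-02,  0.0000e+00]), 'ee_pos': array([ 0.162, -0.655,  0.302]), 'orientation': array([-3.117e+00, -3.800e-01,  1.000e-03]), 'ft_force': array([ 0.993, -0.101,  0.005]), 'ft_torque': array([ 0.035, -0.011, -0.004]), 'gripper_force': np.float64(0.0), 'gripper_width': np.float64(0.088)}
side {'fx': 403.13236128959727, 'fy': 403.13236128959727, 'cx': 260.24056761630584, 'cy': 189.04547438359572, 'eye': array([0.454387  , 0.83786993, 0.71506771]), 'attitude': array([-0.19925826,  2.7217558 , -1.3717767 ])}
mixer 0.69 [0.548 0.051 0.123] [277. 191.]
guard_lip 0.69 [0.54  0.002 0.136] [283. 176.]
edge_far 0.83 [0.539 0.003 0.137] [283. 176.]
guard_hinge 0.77 [0.541 0.008 0.134] [282. 178.]
guard_hinge 0.34 [0.434 0.323 0.054] [317. 305.]
woodblock 0.56 [0.437 0.322 0.055] [316. 305.]
top {'fx': 423.7113686297878, 'fy': 423.7113686297878, 'cx': 253.04804955778752, 'cy': 193.46621171984728, 'eye': array([0.52708522, 0.01756802, 1.34440967]), 'attitude': array([-2.16360821,  2.21406066, -0.08806449])}
mixer 0.68 [ 0.551 -0.022  0.138] [263. 215.]
guard_lip 0.72 [ 0.542 -0.026  0.136] [265. 218.]
edge_far 0.72 [ 0.545 -0.029  0.14 ] [266. 217.]
edge_far 0.63 [ 0.552 -0.024  0.137] [264. 215.]
guard_hinge 0.73 [ 0.544 -0.022  0.141] [264. 218.]
guard_hinge 0.32 [0.685 0.186 0.064] [193. 173.]
gourd 0.96 [ 0.527 -0.29   0.052] [351. 222.]
lump 0.8 [ 0.447 -0.331  0.037] [364. 248.]
lump 0.56 [ 0.543 -0.025  0.144] [265. 218.]
woodblock 0.82 [0.435 0.291 0.058] [160. 257.]
woodblock 0.34 [ 0.448 -0.329  0.036] [363. 247.]
elephant 0.63 [0.68  0.187 0.064] [193. 175.]
elephant 0.31 [ 0.545 -0.023  0.139] [264. 217.]
```

View pics/a.png

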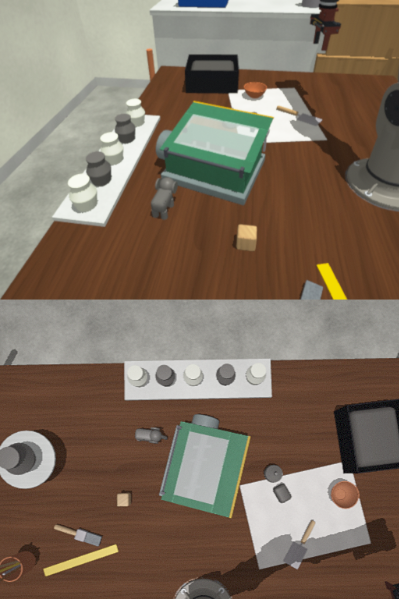

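The picture shows the side view above and the top view below. In the top view (scaled by 0.78) the yellow edge runs from (248,436) at the far end to (232,515) at the near end, with the gourd at (274,472) and the lump at (282,493) in front of it. Next I fit the bar from yellow pixels.

```bash
cat > h.py <<'E'
from plant import ctrl
import cv2,numpy as np
from scipy.spatial.transform import Rotation as Ro
def cloud(n):
    c=ctrl.get_calibration(n);im,d=ctrl.read_camera(n)
    v,u=np.mgrid[:384,:512]
    p=np.dstack([(u-c["cx"])/c["fx"]*d,(v-c["cy"])/c["fy"]*d,d])
    return im,d,p@Ro.from_rotvec(c["attitude"]).as_matrix().T+c["eye"]
E
python3 - <<'E'
from h import *
for n in("top","side"):
    im,d,P=cloud(n)
    h=cv2.cvtColor(im,cv2.COLOR_RGB2HSV)
    x=P[...,0];y=P[...,1];z=P[...,2]
    roi=(x>.35)&(x<.68)&(y>-.2)&(y<.13)&(d>0)
    Y=roi&(h[...,0]>18)&(h[...,0]<33)&(h[...,1]>120)&(z>.1)
    q=P[Y];m=q.mean(0);_,_,V=np.linalg.svd(q[:,:2]-m[:2]);a=V[0]*np.sign(-V[0][0])
    t=(q[:,:2]-m[:2])@a
    print(n,Y.sum(),m.round(4),"axis",a.round(3),np.percentile(t,[0,2,50,98,100]).round(3),"z",np.percentile(q[:,2],[5,50,95]).round(3), "mid",(m[:2]+a*(t.min()+t.max())/2).round(4))
    b=np.array([-a[1],a[0]])  # candidate
    print("width",np.percentile((q[:,:2]-m[:2])@b,[2,98]).round(4))
    G=roi&(h[...,0]>40)&(h[...,0]<85)&(h[...,1]>100)&(z>.11)
    g=P[G]
    A=np.c_[g[:,:2],np.ones(len(g))]
    for _ in range(8):
        k=np.linalg.lstsq(A,g[:,2],rcond=None)[0];r=abs(g[:,2]-A@k);A=A[r<max(.004,np.median(r))];g=g[r<max(.004,np.median(r))]
    print("plane",k.round(4),len(g),"tilt",np.hypot(*k[:2]).round(3),"dir",(k[:2]/np.hypot(*k[:2])).round(3))
    cv2.imwrite(f"pics/{n}.png",cv2.resize(im[120:300,170:400] if n=="top" else im[100:290,150:380],None,fx=3,fy=3)[...,::-1])
    for t_,c in(("gourd",n),("lump",n)):
        for r in ctrl.silhouettes(t_,c)[:1]:
            p=P[r["mask"]&(d>0)&(z>.005)];print(t_,round(r["p"],2),np.percentile(p,[3,50,97],axis=0).round(3).tolist())
E
```

```text
top 335 [ 0.5144 -0.1431  0.1591] axis [-0.965  0.262] [-0.152 -0.145  0.     0.142  0.148] z [0.155 0.159 0.163] mid [ 0.5162 -0.1436]
width [-0.0041  0.0045]
plane [-0.04   -0.1623  0.157 ] 16 tilt 0.167 dir [-0.239 -0.971]
lump 0.55 [[0.413, -0.356, 0.019], [0.445, -0.326, 0.032], [0.479, -0.298, 0.037]]
side 143 [ 0.51   -0.1374  0.1616] axis [-0.964  0.265] [-0.155 -0.147 -0.     0.137  0.14 ] z [0.16  0.162 0.163] mid [ 0.5174 -0.1394]
width [-0.0036  0.0046]
plane [-0.0415 -0.155   0.1607] 3266 tilt 0.16 dir [-0.259 -0.966]
```

View pics/top.png

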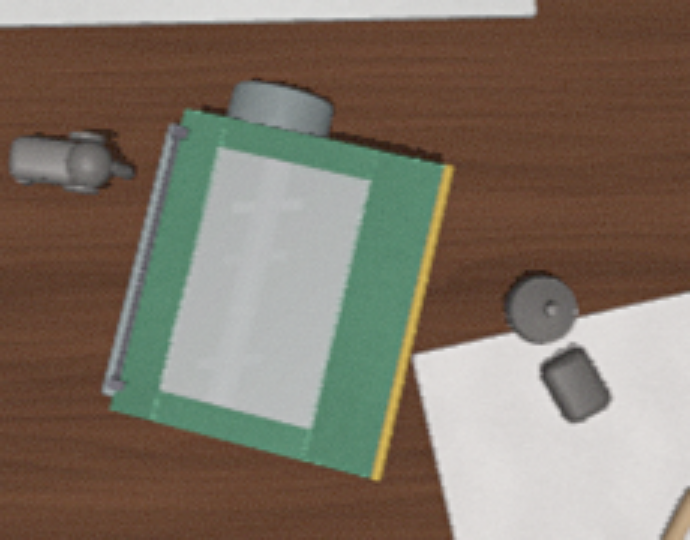

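The top crop shows the guard with its yellow bar from about (448,167) at the far end to (376,478) at the near end. The gourd at (541,308) and the lump at (575,384) lie in front, and the elephant is behind. In the bar's frame the gourd is about 140 mm in front of it, lower than the gripper will pass. I'll come in with closed fingers, nearly level (15° down), pointing +x of the mixer.

```bash
cat >> h.py <<'E'
ym=np.array([-.965,.263,0]);ym/=np.linalg.norm(ym);zm=np.array([0,0,1.]);xm=np.cross(ym,zm)
lip=np.array([.5165,-.1418,.1555])
M=np.c_[xm,ym,zm]
def pose():
    s=ctrl.read_state();return s,np.array(s["ee_pos"]),Ro.from_rotvec(s["orientation"])
def want(tilt,sgn):  # tool z tilted down by tilt deg, tool y = sgn*ym
    a=np.radians(tilt);z=np.cos(a)*xm-np.sin(a)*zm;y=sgn*ym
    return Ro.from_matrix(np.c_[np.cross(y,z),y,z])
def report(tip=None,tilt=15,sgn=1):
    s,p,R=pose();z=R.as_matrix()[:,2]
    print("t",round(s["clock"],2),"q",s["joints"].round(2).tolist(),"tip mm (bar frame)",(1e3*(p+.08*z-lip)@M).round(1),"F mixer",(np.array(s["ft_force"])@M).round(2))
    D=(R.inv()*want(tilt,sgn)).as_rotvec(degrees=True);print("turn needed",D.round(2),np.linalg.norm(D).round(1))
    if tip is not None:
        W=want(tilt,sgn).as_matrix();g=lip+M@(np.array(tip)/1e3)-.08*W[:,2]
        print("shift now-tool cm",(100*R.inv().apply(g-p)).round(2),"after-turn tool cm",(100*W.T@(g-p)).round(2),"goal",g.round(3))
    return s,p,R
E
python3 - <<'E'
from h import *
s,p,R=pose()
print("to staging cm",(100*R.inv().apply(np.array([.55,-.32,.30])-p)).round(2))
for g in(1,-1): report([-60,-100,-25],15,g)
E
```

```text
to staging cm [ 45.69 -23.22   0.27]
t 1.3 q [1.22, 0.48, 0.02, 1.56, -0.01, 1.11, -0.08] tip mm (bar frame) [-588.5  206.7   67.2] F mixer [-0.12  0.33 -0.76]
turn needed [ 76.03 -44.65  99.08] 132.6
shift now-tool cm [ 48.77 -24.46  15.15] after-turn tool cm [  2.95 -30.67  47.5 ] goal [ 0.577 -0.301  0.151]
t 1.3 q [1.22, 0.48, 0.02, 1.56, -0.01, 1.11, -0.08] tip mm (bar frame) [-588.5  206.7   67.2] F mixer [-0.12  0.33 -0.76]
turn needed [ 39.59  67.41 -51.59] 93.7
shift now-tool cm [ 48.77 -24.46  15.15] after-turn tool cm [-2.95 30.67 47.5 ] goal [ 0.577 -0.301  0.151]
```

Call:
servo_tool --rows "3.8 -1.9 0 0 0 0 0;3.8 -1.9 0 0 0 0 0;3.8 -1.9 0 0 0 0 0;3.8 -1.9 0 0 0 0 0;3.8 -1.9 0 0 0 0 0;3.8 -1.9 0 0 0 0 0;3.8 -1.9 0 0 0 0 0;3.8 -1.9 0 0 0 0 0;3.8 -1.9 0 0 0 0 0;3.8 -1.9 0 0 0 0 0;3.8 -1.9 0 0 0 0 0;3.8 -1.9 0 0 0 0 0;0 0 0 3 5.2 -4 0;0 0 0 3 5.2 -4 0;0 0 0 3 5.2 -4 0;0 0 0 3 5.2 -4 0;0 0 0 3 5.2 -4 0"

```text
clock: 3.0
ee_pos: [0.5501, -0.3245, 0.3033]
orientation: [-2.642, -0.822, -0.596]
ft_force: [0.9, -0.6, -0.6]
gripper_width: 0.0004
gripper_force: 0.0
```

```bash
python3 - <<'E'
from h import *
s,p,R=report([-60,-100,-25],15,-1);print(p.round(3),R.as_matrix()[:,2].round(2))
E
```

```text
t 3.0 q [0.93, 0.48, -0.4, 1.66, -0.4, 1.04, -0.19] tip mm (bar frame) [-130.   -94.7   78.6] F mixer [-0.36 -1.03 -0.58]
turn needed [ 24.43  41.38 -31.25] 57.3
shift now-tool cm [-4.07  2.24 14.93] after-turn tool cm [-13.91   1.95   6.85] goal [ 0.577 -0.301  0.151]
[ 0.55  -0.325  0.303] [ 0.29  0.41 -0.87]
```

Call:
servo_tool --rows "0 0 0 3.5 5.9 -4.5 0;0 0 0 3.5 5.9 -4.5 0;0 0 0 3.5 5.9 -4.5 0;0 0 0 3.5 5.9 -4.5 0;0 0 0 0 0 0 0"

```text
clock: 3.5
ee_pos: [0.5486, -0.327, 0.2994]
orientation: [-2.088, -1.089, -1.002]
ft_force: [0.1, -1.4, -1.0]
gripper_width: 0.0006
gripper_force: 0.0
```

```bash
python3 - <<'E'
from h import *
s,p,R=report([-60,-100,-25],15,-1);print(p.round(3),R.as_matrix()[:,2].round(2))
E
```

```text
t 3.5 q [1.15, 0.7, -0.59, 1.57, -0.62, 1.27, 0.31] tip mm (bar frame) [-104.6  -91.    99.6] F mixer [-1.36 -0.44 -0.98]
turn needed [ 10.52  17.78 -13.83] 24.9
shift now-tool cm [-9.94  3.2  11.2 ] after-turn tool cm [-13.46   2.03   7.02] goal [ 0.577 -0.301  0.151]
[ 0.549 -0.327  0.299] [ 0.35  0.75 -0.55]
```

Call:
servo_tool --rows "0 0 0 3.5 5.9 -4.6 0;0 0 0 3.5 5.9 -4.6 0;0 0 0 3.5 5.9 -4.6 0;0 0 0 0 0 0 0"

```text
clock: 3.9
ee_pos: [0.5501, -0.3245, 0.2998]
orientation: [-1.619, -1.239, -1.236]
ft_force: [0.8, -0.3, 0.7]
gripper_width: 0.0007
gripper_force: 0.0
```

```bash
python3 - <<'E'
from h import *
s,p,R=report([-60,-100,-25],15,-1);print(p.round(3),R.as_matrix()[:,2].round(2))
E
```

```text
t 3.9 q [1.2, 0.89, -0.71, 1.46, -0.67, 1.5, 0.54] tip mm (bar frame) [-90.3 -80.2 123.3] F mixer [-0.08 -0.86  0.73]
turn needed [-0.18  0.22 -0.06] 0.3
shift now-tool cm [-13.54   1.99   6.81] after-turn tool cm [-13.57   1.95   6.76] goal [ 0.577 -0.301  0.151]
[ 0.55  -0.325  0.3  ] [ 0.25  0.93 -0.26]
```

Call:
servo_tool --rows "-2.3 0.3 1.1 0 0 0 0;-2.3 0.3 1.1 0 0 0 0;-2.3 0.3 1.1 0 0 0 0;-2.3 0.3 1.1 0 0 0 0;-2.3 0.3 1.2 0 0 0 0;-2 0.4 1.1 0 0 0 0;0 0 0 0 0 0 0;0 0 0 0 0 0 0"

```text
clock: 4.7
ee_pos: [0.577, -0.3009, 0.1563]
orientation: [-1.621, -1.245, -1.236]
ft_force: [0.4, 0.4, 0.9]
gripper_width: 0.0004
gripper_force: 0.0
```

```bash
python3 - <<'E'
from h import *
s,p,R=report([14,-100,-25],15,-1);print(p.round(3),s["ft_force"])
im,d,P=cloud("side");cv2.imwrite("pics/s1.png",cv2.resize(im[90:250,180:400],None,fx=3,fy=3)[...,::-1])
im,d,P=cloud("top");cv2.imwrite("pics/t1.png",cv2.resize(im[150:300,220:420],None,fx=3,fy=3)[...,::-1])
E
```

```text
t 4.7 q [1.13, 1.08, -0.66, 1.46, -0.61, 1.36, 0.67] tip mm (bar frame) [ -60.5 -100.   -20.5] F mixer [ 0.5  -0.31  0.87]
turn needed [-0.14  0.43  0.19] 0.5
shift now-tool cm [1.48 0.01 7.3 ] after-turn tool cm [ 1.43 -0.02  7.31] goal [ 0.596 -0.229  0.151]
[ 0.577 -0.301  0.156] [0.4321884  0.3992889  0.86635097]
```

View pics/t1.png

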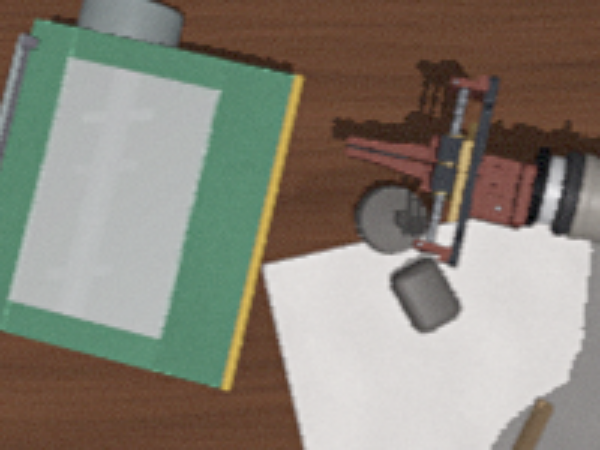

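The top crop shows the closed fingers at (345,145) pointing at the bar, with clear space in front. The hand passes over the gourd (390,218) without touching it.

Call:
servo_tool --rows "-0.4 0 0.1 0 0 0 0;0.3 0 1.2 0 0 0 0;0.3 0 1.2 0 0 0 0;0.3 0 1.2 0 0 0 0;0.3 0 1.2 0 0 0 0;0.3 0 1.2 0 0 0 0;0.3 0 1.1 0 0 0 0;0 0 0 0 0 0 0"

```text
clock: 5.6
ee_pos: [0.5957, -0.228, 0.1499]
orientation: [-1.614, -1.244, -1.238]
ft_force: [-0.5, -0.6, -0.2]
gripper_width: 0.0004
gripper_force: 0.0
```

```bash
python3 - <<'E'
from h import *
s,p,R=report([14,-100,-25],15,-1);print("y step 1cm ->",(R.inv().apply(ym)).round(3))
E
```

```text
t 5.6 q [1.08, 1.07, -0.7, 1.56, -0.65, 1.23, 0.69] tip mm (bar frame) [ 14.9 -98.7 -26.6] F mixer [-0.76  0.34 -0.17]
turn needed [-0.31  0.17  0.26] 0.4
shift now-tool cm [ 0.1   0.09 -0.13] after-turn tool cm [ 0.1   0.09 -0.13] goal [ 0.596 -0.229  0.151]
y step 1cm -> [ 0.005 -1.     0.005]
```

Call:
servo_tool --rows "0 -0.5 0 0 0 0 0;0 -0.5 0 0 0 0 0;0 -0.5 0 0 0 0 0;0 -0.5 0 0 0 0 0;0 -0.5 0 0 0 0 0;0 -0.5 0 0 0 0 0;0 0 0 0 0 0 0"

```text
clock: 6.3
ee_pos: [0.5658, -0.2229, 0.1492]
orientation: [-1.618, -1.243, -1.238]
ft_force: [0.2, -0.1, -0.1]
gripper_width: 0.0005
gripper_force: 0.0
```

Call:
servo_tool --rows "0 -0.4 0 0 0 0 0;0 -0.4 0 0 0 0 0;0 0 0 0 0 0 0;0 0 0 0 0 0 0"

```text
clock: 6.7
ee_pos: [0.5588, -0.2208, 0.1493]
orientation: [-1.618, -1.243, -1.239]
ft_force: [0.8, -0.1, -0.7]
gripper_width: 0.0003
gripper_force: 0.0
```

Call:
servo_tool --rows "0 -0.4 0 0 0 0 0;0 -0.4 0 0 0 0 0;0 0 0 0 0 0 0;0 0 0 0 0 0 0"

```text
clock: 7.1
ee_pos: [0.5509, -0.2187, 0.1493]
orientation: [-1.618, -1.243, -1.239]
ft_force: [-0.7, -0.3, 0.1]
gripper_width: 0.0005
gripper_force: 0.0
```

```bash
python3 - <<'E'
from h import *
report([14,-60,-26],15,-1)
E
```

```text
t 7.1 q [1.14, 1.03, -0.71, 1.67, -0.65, 1.2, 0.74] tip mm (bar frame) [ 12.  -53.3 -27.3] F mixer [-0.46  0.61  0.11]
turn needed [-0.13  0.26  0.21] 0.4
shift now-tool cm [0.14 0.66 0.15] after-turn tool cm [0.14 0.65 0.16] goal [ 0.558 -0.219  0.15 ]
```

Call:
servo_tool --rows "0.1 -0.4 0.2 0 0 0 0;0 -0.4 0 0 0 0 0;0 0 0 0 0 0 0;0 0 0 0 0 0 0"

```text
clock: 7.5
ee_pos: [0.5438, -0.2145, 0.1497]
orientation: [-1.618, -1.243, -1.239]
ft_force: [-0.8, -0.1, 0.2]
gripper_width: -0.0
gripper_force: 0.0
```

Call:
servo_tool --rows "0 -0.4 0 0 0 0 0;0 -0.4 0 0 0 0 0;0 0 0 0 0 0 0;0 0 0 0 0 0 0"

```text
clock: 7.9
ee_pos: [0.536, -0.2125, 0.1496]
orientation: [-1.618, -1.243, -1.239]
ft_force: [0.4, 0.3, 0.4]
gripper_width: 0.0005
gripper_force: 0.0
```

```bash
python3 - <<'E'
from h import *
report([14,-30,-26],15,-1)
E
```

```text
t 7.9 q [1.16, 1.02, -0.71, 1.71, -0.66, 1.19, 0.76] tip mm (bar frame) [ 14.1 -37.3 -26.9] F mixer [ 0.34 -0.28  0.41]
turn needed [-0.13  0.26  0.21] 0.4
shift now-tool cm [ 0.05 -0.74 -0.04] after-turn tool cm [ 0.05 -0.74 -0.04] goal [ 0.529 -0.211  0.15 ]
```

Call:
servo_tool --rows "0 -0.4 0 0 0 0 0;0 -0.4 0 0 0 0 0;0 0 0 0 0 0 0;0 0 0 0 0 0 0"

```text
clock: 8.3
ee_pos: [0.5283, -0.2104, 0.1496]
orientation: [-1.618, -1.243, -1.239]
ft_force: [-0.6, 0.3, -0.2]
gripper_width: 0.0004
gripper_force: 0.0
```

Call:
servo_tool --rows "0 -0.4 0 0 0 0 0;0 -0.4 0 0 0 0 0;0 0 0 0 0 0 0;0 0 0 0 0 0 0"

```text
clock: 8.7
ee_pos: [0.5206, -0.2083, 0.1496]
orientation: [-1.618, -1.243, -1.239]
ft_force: [1.0, -0.9, 0.1]
gripper_width: 0.0002
gripper_force: 0.0
```

```bash
python3 - <<'E'
from h import *
report([14,-20,-26],15,-1)
E
```

```text
t 8.7 q [1.18, 1.01, -0.72, 1.75, -0.66, 1.18, 0.77] tip mm (bar frame) [ 14.1 -21.3 -26.9] F mixer [-0.58 -1.16  0.12]
turn needed [-0.13  0.26  0.22] 0.4
shift now-tool cm [ 0.05 -0.15 -0.04] after-turn tool cm [ 0.05 -0.15 -0.04] goal [ 0.519 -0.208  0.15 ]
```

Call:
servo_tool --rows "0 -0.4 0 0 0 0 0;0 -0.2 0 0 0 0 0;0 0 0 0 0 0 0;0 0 0 0 0 0 0"

```text
clock: 9.1
ee_pos: [0.5149, -0.2067, 0.1496]
orientation: [-1.618, -1.243, -1.239]
ft_force: [0.3, -0.2, 0.3]
gripper_width: 0.0003
gripper_force: 0.0
```

Call:
servo_tool --rows "0 -0.4 0 0 0 0 0;0 -0.2 0 0 0 0 0;0 0 0 0 0 0 0;0 0 0 0 0 0 0"

```text
clock: 9.5
ee_pos: [0.5091, -0.2052, 0.1496]
orientation: [-1.618, -1.243, -1.239]
ft_force: [0.5, -0.3, 0.2]
gripper_width: 0.0005
gripper_force: 0.0
```

```bash
python3 - <<'E'
from h import *
report([14,-10,-26],15,-1)
E
```

```text
t 9.5 q [1.19, 1.0, -0.72, 1.77, -0.66, 1.17, 0.79] tip mm (bar frame) [ 14.1  -9.3 -27. ] F mixer [-0.12 -0.58  0.21]
turn needed [-0.13  0.26  0.22] 0.4
shift now-tool cm [ 0.06  0.05 -0.04] after-turn tool cm [ 0.06  0.05 -0.04] goal [ 0.51  -0.205  0.15 ]
```

Call:
servo_tool --rows "0 -0.4 0 0 0 0 0;0 -0.4 0 0 0 0 0;0 0 0 0 0 0 0;0 0 0 0 0 0 0"

```text
clock: 9.9
ee_pos: [0.5013, -0.2031, 0.1495]
orientation: [-1.618, -1.243, -1.239]
ft_force: [-0.2, 0.4, 0.1]
gripper_width: 0.0004
gripper_force: 0.0
```

Call:
servo_tool --rows "0 -0.4 0 0 0 0 0;0 -0.4 0 0 0 0 0;0 0 0 0 0 0 0;0 0 0 0 0 0 0"

```text
clock: 10.3
ee_pos: [0.4936, -0.201, 0.1495]
orientation: [-1.618, -1.243, -1.239]
ft_force: [-0.3, 0.4, -0.1]
gripper_width: 0.0005
gripper_force: 0.0
```

```bash
python3 - <<'E'
from h import *
report([14,-10,-26],15,-1)
E
```

```text
t 10.3 q [1.21, 0.99, -0.72, 1.81, -0.66, 1.17, 0.8] tip mm (bar frame) [ 14.1   6.8 -27. ] F mixer [ 0.31  0.35 -0.14]
turn needed [-0.14  0.26  0.21] 0.4
shift now-tool cm [ 0.06  1.66 -0.04] after-turn tool cm [ 0.06  1.66 -0.03] goal [ 0.51  -0.205  0.15 ]
```

Call:
servo_tool --rows "0 -0.4 0 0 0 0 0;0 -0.4 0 0 0 0 0;0 0 0 0 0 0 0;0 0 0 0 0 0 0"

```text
clock: 10.7
ee_pos: [0.4858, -0.199, 0.1495]
orientation: [-1.618, -1.243, -1.239]
ft_force: [-0.6, -0.2, 0.1]
gripper_width: 0.0005
gripper_force: 0.0
```

Call:
servo_tool --rows "0 -0.4 0 0 0 0 0;0 -0.2 0 0 0 0 0;0 0 0 0 0 0 0;0 0 0 0 0 0 0"

```text
clock: 11.1
ee_pos: [0.4801, -0.1974, 0.1495]
orientation: [-1.618, -1.243, -1.239]
ft_force: [0.0, 0.2, 0.8]
gripper_width: 0.0003
gripper_force: 0.0
```

```bash
python3 - <<'E'
from h import *
report([14,-10,-26],15,-1)
im,d,P=cloud("top");cv2.imwrite("pics/t2.png",cv2.resize(im[150:300,220:420],None,fx=3,fy=3)[...,::-1])
E
```

```text
t 11.1 q [1.23, 0.98, -0.72, 1.84, -0.65, 1.16, 0.82] tip mm (bar frame) [ 14.   20.7 -27.1] F mixer [0.25 0.03 0.75]
turn needed [-0.13  0.26  0.22] 0.4
shift now-tool cm [ 0.06  3.05 -0.04] after-turn tool cm [ 0.07  3.05 -0.03] goal [ 0.51  -0.205  0.15 ]
```

View pics/t2.png

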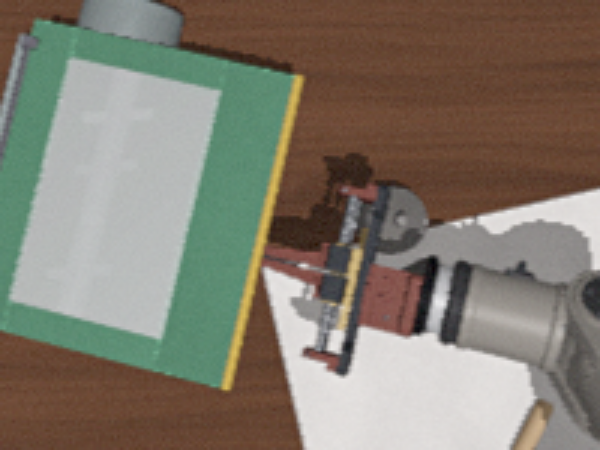

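The fingers go under the bar at (265,248), close to its middle, and the gourd and lump are undisturbed. No contact yet, so I keep feeling.

Call:
servo_tool --rows "0 -0.4 0 0 0 0 0;0 -0.2 0 0 0 0 0;0 0 0 0 0 0 0;0 0 0 0 0 0 0"

```text
clock: 11.55
ee_pos: [0.4743, -0.1958, 0.1494]
orientation: [-1.618, -1.243, -1.239]
ft_force: [0.3, 0.2, 1.1]
gripper_width: 0.0007
gripper_force: 0.0
```

Call:
servo_tool --rows "0 -0.4 0 0 0 0 0;0 -0.2 0 0 0 0 0;0 0 0 0 0 0 0;0 0 0 0 0 0 0"

```text
clock: 11.95
ee_pos: [0.4685, -0.1942, 0.1495]
orientation: [-1.618, -1.244, -1.239]
ft_force: [0.3, 0.6, -0.4]
gripper_width: 0.0003
gripper_force: 0.0
```

```bash
python3 - <<'E'
from h import *
report([14,-10,-26],15,-1)
E
```

```text
t 11.95 q [1.25, 0.97, -0.72, 1.86, -0.65, 1.15, 0.83] tip mm (bar frame) [ 14.   32.7 -27.1] F mixer [ 0.67 -0.11 -0.39]
turn needed [-0.14  0.27  0.23] 0.4
shift now-tool cm [ 0.05  4.25 -0.04] after-turn tool cm [ 0.07  4.25 -0.02] goal [ 0.51  -0.205  0.15 ]
```

Call:
servo_tool --rows "0 -0.4 0 0 0 0 0;0 -0.2 0 0 0 0 0;0 0 0 0 0 0 0;0 0 0 0 0 0 0"

```text
clock: 12.35
ee_pos: [0.4631, -0.1928, 0.1496]
orientation: [-1.619, -1.244, -1.239]
ft_force: [3.7, 0.2, -0.1]
gripper_width: 0.0002
gripper_force: 1.4
```

Call:
servo_tool --rows "0 -0.4 0 0 0 0 0;0 -0.2 0 0 0 0 0;0 0 0 0 0 0 0;0 0 0 0 0 0 0"

```text
clock: 12.75
ee_pos: [0.4571, -0.1912, 0.1495]
orientation: [-1.618, -1.243, -1.239]
ft_force: [4.9, 0.5, 1.1]
gripper_width: 0.0006
gripper_force: 2.0
```

```bash
python3 - <<'E'
from h import *
report([14,-10,-26],15,-1)
E
```

```text
t 12.75 q [1.26, 0.97, -0.72, 1.89, -0.65, 1.15, 0.84] tip mm (bar frame) [ 13.9  44.4 -27.1] F mixer [ 1.78 -4.55  1.09]
turn needed [-0.12  0.26  0.23] 0.4
shift now-tool cm [ 0.05  5.43 -0.03] after-turn tool cm [ 0.07  5.43 -0.02] goal [ 0.51  -0.205  0.15 ]
```

Call:
servo_tool --rows "0 -0.3 0 0 0 0 0;0 -0.2 0 0 0 0 0;0 0 0 0 0 0 0;0 0 0 0 0 0 0"

```text
clock: 13.15
ee_pos: [0.4526, -0.1902, 0.1494]
orientation: [-1.619, -1.243, -1.24]
ft_force: [5.2, -0.6, 0.6]
gripper_width: 0.0004
gripper_force: 2.4
```

```bash
python3 - <<'E'
from h import *
F=[]
for _ in range(8):
    ctrl.read_camera("top");F.append(ctrl.read_state()["ft_force"])
print("mean F",(np.mean(F,0)@M).round(2))
report([14,-10,-26],15,-1)
E
```

```text
mean F [ 0.83 -5.59  0.33]
t 13.55 q [1.27, 0.96, -0.72, 1.89, -0.65, 1.15, 0.85] tip mm (bar frame) [ 13.6  48.9 -27.2] F mixer [ 0.49 -5.92 -0.03]
turn needed [-0.07  0.29  0.24] 0.4
shift now-tool cm [ 0.06  5.88 -0.  ] after-turn tool cm [0.08 5.88 0.01] goal [ 0.51  -0.205  0.15 ]
```

Contact was at tip y ≈ 34–38 mm. The spring force is now 5.6 N, about 16 mm of travel, so the hook is free. Next I lift gently with the tab held.

Call:
servo_tool --rows "0.3 0 0 0 0 0 0;0.3 0 0 0 0 0 0;0.3 0 0 0 0 0 0;0.2 0 0 0 0 0 0;0.2 0 0 0 0 0 0;0 0 0 0 0 0 0"

```text
clock: 14.15
ee_pos: [0.4529, -0.1887, 0.1601]
orientation: [-1.625, -1.245, -1.237]
ft_force: [2.8, -4.4, -5.8]
gripper_width: 0.0001
gripper_force: 4.1
```

```bash
python3 - <<'E'
from h import *
report([14,49,-26],15,-1)
E
```

```text
t 14.15 q [1.27, 0.94, -0.73, 1.9, -0.66, 1.15, 0.84] tip mm (bar frame) [ 15.   49.  -16.9] F mixer [-3.48 -3.83 -5.83]
turn needed [0.05 0.59 0.18] 0.6
shift now-tool cm [-0.99  0.    0.15] after-turn tool cm [-0.99  0.01  0.14] goal [ 0.453 -0.19   0.15 ]
```

Call:
servo_tool --rows "0.3 0 0 0 0 0 0;0.3 0 0 0 0 0 0;0.3 0 0 0 0 0 0;0 0 0 0 0 0 0"

```text
clock: 14.55
ee_pos: [0.4532, -0.1872, 0.1686]
orientation: [-1.627, -1.245, -1.237]
ft_force: [1.5, -8.3, -5.2]
gripper_width: 0.0003
gripper_force: 6.1
```

```bash
python3 - <<'E'
from h import *
report([14,49,-26],15,-1)
im,d,P=cloud("side");h=cv2.cvtColor(im,cv2.COLOR_RGB2HSV)
q=P[(h[...,0]>18)&(h[...,0]<33)&(h[...,1]>120)&(P[...,2]>.1)&(P[...,0]>.35)&(P[...,0]<.7)&(abs(P[...,1])<.2)]
print("bar seen",(1e3*(np.median(q,0)-lip)@M).round(1),"was z about +6",len(q))
E
```

```text
t 14.55 q [1.27, 0.93, -0.74, 1.91, -0.67, 1.15, 0.83] tip mm (bar frame) [16.6 49.  -8.4] F mixer [-7.58 -3.59 -5.15]
turn needed [0.09 0.64 0.16] 0.7
shift now-tool cm [-1.85  0.    0.23] after-turn tool cm [-1.85  0.01  0.21] goal [ 0.453 -0.19   0.15 ]
bar seen [-4.4 33.7 17.4] was z about +6 178
```

Call:
servo_tool --rows "0.1 0 -0.3 0 0 0 0;0 0 -0.2 0 0 0 0;0 0 0 0 0 0 0"

```text
clock: 14.9
ee_pos: [0.4525, -0.1896, 0.1713]
orientation: [-1.623, -1.245, -1.237]
ft_force: [5.8, 0.1, -6.4]
gripper_width: 0.0007
gripper_force: 5.6
```

```bash
python3 - <<'E'
from h import *
report([14,49,-26],15,-1)
E
```

```text
t 14.9 q [1.28, 0.92, -0.74, 1.9, -0.66, 1.16, 0.83] tip mm (bar frame) [14.2 49.3 -5.6] F mixer [ 1.63 -5.61 -6.43]
turn needed [-0.03  0.5   0.19] 0.5
shift now-tool cm [-2.04  0.02  0.53] after-turn tool cm [-2.05  0.02  0.51] goal [ 0.453 -0.19   0.15 ]
```

Call:
servo_tool --rows "0.4 0 -0.05 0 0 0 0;0.4 0 -0.05 0 0 0 0;0.4 0 -0.05 0 0 0 0;0.4 0 -0.05 0 0 0 0;0.4 0 -0.05 0 0 0 0;0 0 0 0 0 0 0"

```text
clock: 15.5
ee_pos: [0.4532, -0.1864, 0.1917]
orientation: [-1.622, -1.245, -1.237]
ft_force: [6.4, 1.9, -6.1]
gripper_width: 0.0003
gripper_force: 5.9
```

```bash
cat >> h.py <<'E'
def bar():
    im,d,P=cloud("side");h=cv2.cvtColor(im,cv2.COLOR_RGB2HSV)
    q=P[(h[...,0]>18)&(h[...,0]<33)&(h[...,1]>120)&(P[...,2]>.1)&(P[...,0]>.35)&(P[...,0]<.7)&(abs(P[...,1])<.25)]
    b=(1e3*(np.median(q,0)-lip)@M);print("bar seen",b.round(1),len(q),"a",np.arctan2(b[2]-6+40.5,257-b[0]-2).round(3))
E
python3 - <<'E'
from h import *
report([14,49,20],15,-1);bar()
E
```

```text
t 15.5 q [1.28, 0.89, -0.75, 1.91, -0.68, 1.18, 0.81] tip mm (bar frame) [17.4 49.4 14.8] F mixer [ 3.46 -5.67 -6.05]
turn needed [-0.06  0.48  0.23] 0.5
shift now-tool cm [ 0.34  0.03 -0.47] after-turn tool cm [ 0.34  0.03 -0.47] goal [ 0.453 -0.19   0.196]
bar seen [-1.9 36.2 40.1] 209 a 0.282
```

The hook is clear: the edge is 34 mm up, guard about 0.12. I'll ease off the tab now and work out the arc.

Call:
servo_tool --rows "0 0.5 0 0 0 0 0;0 0.5 0 0 0 0 0;0 0.5 0 0 0 0 0;0 0.5 0 0 0 0 0;0 0.5 0 0 0 0 0;0 0 0 0 0 0 0"

```text
clock: 16.15
ee_pos: [0.4767, -0.1917, 0.1924]
orientation: [-1.616, -1.244, -1.237]
ft_force: [-2.6, -0.7, -5.5]
gripper_width: 0.0003
gripper_force: 2.9
```

```bash
python3 - <<'E'
from h import *
s,p,R=report([14,25,20],15,-1);bar()
def tip(a):
    B=np.array([256.8-260*np.cos(a),260*np.sin(a)-40.5])
    if a<.657: return B+[9.7,-19.2]
    return np.array([256.8-244*np.cos(a),244*np.sin(a)-40.5])-[2.6,9.7]
A=np.arange(.29,1.48,.0293);c,sn=np.cos(np.radians(15)),np.sin(np.radians(15))
T=np.array([tip(a) for a in A]);D=np.diff(T,axis=0)/10
print(T[0],T[-1])
for a,d in zip(A,D): print(a.round(2),"tool x z",(d@np.array([[sn,c],[c,-sn]])).round(2))
E
```

```text
t 16.15 q [1.25, 0.91, -0.75, 1.86, -0.68, 1.19, 0.78] tip mm (bar frame) [18.6 25.7 15.9] F mixer [-1.39  2.31 -5.54]
turn needed [-0.29  0.25  0.2 ] 0.4
shift now-tool cm [ 0.24  0.03 -0.55] after-turn tool cm [ 0.25  0.03 -0.55] goal [ 0.476 -0.196  0.196]
bar seen [ 0.2 25.8 39.9] 207 a 0.284
[17.35659237 14.64757853] [227.70603512 192.35735368]
0.29 tool x z [0.76 0.03]
0.32 tool x z [0.76 0.05]
0.35 tool x z [0.76 0.08]
0.38 tool x z [0.76 0.1 ]
0.41 tool x z [0.75 0.12]
0.44 tool x z [0.75 0.14]
0.47 tool x z [0.74 0.17]
0.5 tool x z [0.74 0.19]
0.52 tool x z [0.73 0.21]
0.55 tool x z [0.73 0.23]
0.58 tool x z [0.72 0.25]
0.61 tool x z [0.71 0.27]
0.64 tool x z [0.67 0.33]
0.67 tool x z [0.65 0.29]
0.7 tool x z [0.64 0.31]
0.73 tool x z [0.63 0.33]
0.76 tool x z [0.62 0.35]
0.79 tool x z [0.61 0.37]
0.82 tool x z [0.6  0.39]
0.85 tool x z [0.59 0.4 ]
0.88 tool x z [0.58 0.42]
0.91 tool x z [0.57 0.44]
0.93 tool x z [0.55 0.45]
0.96 tool x z [0.54 0.47]
0.99 tool x z [0.53 0.49]
1.02 tool x z [0.51 0.5 ]
1.05 tool x z [0.5  0.52]
1.08 tool x z [0.48 0.53]
1.11 tool x z [0.46 0.54]
1.14 tool x z [0.45 0.56]
1.17 tool x z [0.43 0.57]
1.2 tool x z [0.42 0.58]
1.23 tool x z [0.4  0.59]
1.26 tool x z [0.38 0.61]
1.29 tool x z [0.36 0.62]
1.32 tool x z [0.34 0.63]
1.34 tool x z [0.33 0.64]
1.37 tool x z [0.31 0.65]
1.4 tool x z [0.29 0.65]
1.43 tool x z [0.27 0.66]
```

Call:
servo_tool --rows "0.4 0 0.01 0 0 0 0;0.7 0 0.03 0 0 0 0;0.76 0 0.05 0 0 0 0;0.76 0 0.08 0 0 0 0;0.76 0 0.1 0 0 0 0;0.75 0 0.12 0 0 0 0;0.75 0 0.14 0 0 0 0;0.74 0 0.17 0 0 0 0;0.74 0 0.19 0 0 0 0;0.73 0 0.21 0 0 0 0;0 0 0 0 0 0 0"

```text
clock: 17.3
ee_pos: [0.485, -0.163, 0.2601]
orientation: [-1.616, -1.245, -1.24]
ft_force: [-1.8, 0.3, -2.2]
gripper_width: 0.0003
gripper_force: 1.0
```

```bash
python3 - <<'E'
from h import *
report([14,25,20],15,-1);bar()
B=.5515;print("planned",256.8-260*np.cos(B)+9.7,260*np.sin(B)-40.5-19.2)
E
```

```text
t 17.3 q [1.25, 0.79, -0.81, 1.89, -0.75, 1.21, 0.72] tip mm (bar frame) [48.4 25.1 83.6] F mixer [-0.21  1.77 -2.15]
turn needed [-0.19  0.19  0.31] 0.4
shift now-tool cm [-7.07 -0.06 -1.66] after-turn tool cm [-7.06 -0.02 -1.68] goal [ 0.476 -0.196  0.196]
bar seen [ 33.   20.1 106.8] 288 a 0.567
planned 45.04772157074443 76.53101107490708
```

Call:
servo_tool --rows "0.4 0 0.13 0 0 0 0;0.72 0 0.25 0 0 0 0;0.71 0 0.27 0 0 0 0;0.67 0 0.33 0 0 0 0;0.65 0 0.29 0 0 0 0;0.64 0 0.31 0 0 0 0;0.63 0 0.33 0 0 0 0;0.62 0 0.35 0 0 0 0;0.61 0 0.37 0 0 0 0;0.6 0 0.39 0 0 0 0;0.59 0 0.4 0 0 0 0;0.58 0 0.42 0 0 0 0;0.57 0 0.44 0 0 0 0;0 0 0 0 0 0 0"

```text
clock: 18.75
ee_pos: [0.5016, -0.1033, 0.326]
orientation: [-1.617, -1.244, -1.242]
ft_force: [1.4, -2.1, -0.6]
gripper_width: 0.0005
gripper_force: 0.9
```

```bash
python3 - <<'E'
from h import *
s,p,R=report([14,25,20],15,-1);bar()
t=1e3*(p+.08*R.as_matrix()[:,2]-lip)@M
C=t[[0,2]]+[2.6,9.7];v=C-[256.8,-40.5];print("corner s",np.hypot(*v),"a",np.arctan2(v[1],-v[0]))
im,_=ctrl.read_camera("side");cv2.imwrite("pics/s3.png",cv2.resize(im[50:270,170:430],None,fx=2.5,fy=2.5)[...,::-1])
E
```

```text
t 18.75 q [1.23, 0.68, -0.9, 1.93, -0.86, 1.17, 0.65] tip mm (bar frame) [110.5  24.6 149.6] F mixer [-1.67 -1.88 -0.57]
turn needed [-0.06  0.21  0.33] 0.4
shift now-tool cm [-15.06  -0.15  -5.91] after-turn tool cm [-15.04  -0.05  -5.96] goal [ 0.476 -0.196  0.196]
bar seen [101.   24.  174.2] 407 a 0.935
corner s 246.10397402103467 a 0.9470457638260101
```

View pics/s3.png

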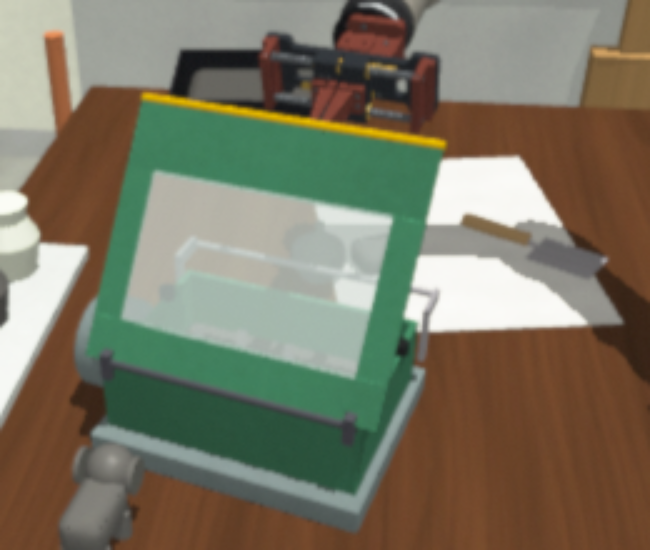

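The side crop shows the guard about half open, the yellow bar running from (145,97) to (443,145), with the fingers behind it and the elephant untouched. I carry on along the arc.

Call:
servo_tool --rows "0.3 0 0.25 0 0 0 0;0.54 0 0.47 0 0 0 0;0.53 0 0.49 0 0 0 0;0.51 0 0.5 0 0 0 0;0.5 0 0.52 0 0 0 0;0.48 0 0.53 0 0 0 0;0.46 0 0.54 0 0 0 0;0.45 0 0.56 0 0 0 0;0.43 0 0.57 0 0 0 0;0.42 0 0.58 0 0 0 0;0.4 0 0.59 0 0 0 0;0.38 0 0.61 0 0 0 0;0.36 0 0.62 0 0 0 0;0.34 0 0.63 0 0 0 0;0 0 0 0 0 0 0"

```text
clock: 20.35
ee_pos: [0.5237, -0.018, 0.3645]
orientation: [-1.616, -1.244, -1.24]
ft_force: [-0.9, -0.9, -0.2]
gripper_width: 0.0005
gripper_force: 0.2
```

```bash
cat >> h.py <<'E'
def corner():
    s,p,R=report();t=1e3*(p+.08*R.as_matrix()[:,2]-lip)@M
    C=t[[0,2]]+[2.6,9.7];v=C-[256.8,-40.5];print("corner s",np.hypot(*v).round(1),"a",np.arctan2(v[1],-v[0]).round(3))
E
python3 - <<'E'
from h import *
corner();bar()
E
```

```text
t 20.35 q [1.15, 0.6, -0.99, 1.97, -0.98, 1.07, 0.61] tip mm (bar frame) [198.6  25.9 188.1] F mixer [-1.07  0.61 -0.19]
turn needed [  -0.27   -0.26 -179.72] 179.7
corner s 244.7 a 1.341
bar seen [193.7  31.4 216. ] 600 a 1.331
```

Call:
servo_tool --rows "0.25 0 0.5 0 0 0 0;0.25 0 0.5 0 0 0 0;0.22 0 0.5 0 0 0 0;0.12 0 0.3 0 0 0 0;0 0 0 0 0 0 0"

```text
clock: 20.9
ee_pos: [0.5283, 0.0006, 0.3672]
orientation: [-1.617, -1.243, -1.239]
ft_force: [-0.1, -1.0, 1.1]
gripper_width: 0.0005
gripper_force: 0.7
```

Call:
servo_tool --rows "0.1 0 0.2 0 0 0 0;0.1 0 0.2 0 0 0 0;0 0 0 0 0 0 0"

```text
clock: 21.2
ee_pos: [0.5294, 0.0045, 0.3677]
orientation: [-1.618, -1.243, -1.239]
ft_force: [-1.7, -2.9, 1.3]
gripper_width: 0.0006
gripper_force: 1.5
```

```bash
python3 - <<'E'
from h import *
corner();bar()
E
```

```text
t 21.2 q [1.12, 0.59, -1.0, 1.98, -1.0, 1.03, 0.61] tip mm (bar frame) [221.7  26.2 191.2] F mixer [-3.26  0.85  1.27]
turn needed [  -0.38   -0.25 -179.79] 179.8
corner s 243.6 a 1.437
bar seen [216.7  33.6 220.4] 640 a 1.422
```

Creeping to the stop in 2 mm steps.

Call:
servo_tool --rows "0.07 0 0.2 0 0 0 0;0.03 0 0.1 0 0 0 0;0 0 0 0 0 0 0"

```text
clock: 21.55
ee_pos: [0.5303, 0.0075, 0.368]
orientation: [-1.618, -1.243, -1.239]
ft_force: [-2.5, -3.2, 2.2]
gripper_width: 0.0003
gripper_force: 1.9
```

Call:
servo_tool --rows "0.05 0 0.2 0 0 0 0;0 0 0 0 0 0 0;0 0 0 0 0 0 0"

```text
clock: 21.85
ee_pos: [0.5309, 0.0095, 0.3679]
orientation: [-1.618, -1.243, -1.239]
ft_force: [-0.3, -3.0, 1.9]
gripper_width: 0.0006
gripper_force: 1.6
```

```bash
python3 - <<'E'
from h import *
corner();bar()
E
```

```text
t 21.85 q [1.12, 0.59, -1.01, 1.98, -1.01, 1.02, 0.61] tip mm (bar frame) [226.9  26.1 191.3] F mixer [-2.99 -0.45  1.93]
turn needed [  -0.4    -0.22 -179.78] 179.8
corner s 243.0 a 1.458
bar seen [223.2  33.9 221.1] 643 a 1.447
```

Call:
servo_tool --rows "0.05 0 0.15 0 0 0 0;0 0 0 0 0 0 0;0 0 0 0 0 0 0"

```text
clock: 22.2
ee_pos: [0.5313, 0.011, 0.3679]
orientation: [-1.618, -1.243, -1.239]
ft_force: [-1.8, -3.9, 2.5]
gripper_width: 0.0005
gripper_force: 1.8
```

Call:
servo_tool --rows "0.05 0 0.15 0 0 0 0;0 0 0 0 0 0 0;0 0 0 0 0 0 0"

```text
clock: 22.5
ee_pos: [0.5316, 0.0117, 0.3679]
orientation: [-1.619, -1.243, -1.239]
ft_force: [-4.8, -9.9, 5.2]
gripper_width: 0.0004
gripper_force: 4.8
```

```bash
python3 - <<'E'
from h import *
corner();bar()
E
```

```text
t 22.5 q [1.11, 0.59, -1.01, 1.98, -1.01, 1.02, 0.61] tip mm (bar frame) [229.2  25.9 191.3] F mixer [-10.81   2.01   5.25]
turn needed [  -0.4    -0.18 -179.8 ] 179.8
corner s 242.8 a 1.468
bar seen [225.   34.1 221.3] 651 a 1.454
```

The stop is reached: the motion stalls at 11–12 N with the guard angle about 1.30. I back off straight.

Call:
servo_tool --rows "-0.05 0 -0.2 0 0 0 0;-0.1 0 -0.4 0 0 0 0;-0.2 0 -0.8 0 0 0 0;-0.3 0 -1.2 0 0 0 0;-0.4 0 -1.6 0 0 0 0;-0.5 0 -2 0 0 0 0;-0.5 0 -2 0 0 0 0;-0.5 0 -2 0 0 0 0;-0.2 0 -1 0 0 0 0;0 0 0 0 0 0 0;0 0 0 0 0 0 0;0 0 0 0 0 0 0"

```text
clock: 23.75
ee_pos: [0.5017, -0.0977, 0.3711]
orientation: [-1.616, -1.245, -1.238]
ft_force: [-0.6, 0.2, -0.1]
gripper_width: 0.0006
gripper_force: 0.0
```

```bash
python3 - <<'E'
from h import *
corner();bar()
a,_=ctrl.read_camera("side");b,_=ctrl.read_camera("top");cv2.imwrite("pics/end.png",cv2.resize(np.hstack([a,b]),(800,300))[...,::-1])
for n in("gourd","lump","woodblock","elephant"):
    c=ctrl.get_calibration("top")
    for r in ctrl.spot_in(n,"top")[:1]: print(n,round(r["p"],2),(Ro.from_rotvec(c["attitude"]).apply(r["centre"])+c["eye"]).round(3))
bar()
E
```

```text
t 23.75 q [1.25, 0.6, -0.93, 1.91, -0.89, 1.22, 0.59] tip mm (bar frame) [115.8  26.2 194.6] F mixer [ 0.01  0.63 -0.1 ]
turn needed [  -0.38   -0.37 -179.74] 179.7
corner s 281.2 a 1.056
bar seen [228.2  33.4 221.4] 613 a 1.466
gourd 0.72 [ 0.527 -0.292  0.051]
woodblock 0.69 [0.433 0.291 0.059]
elephant 0.96 [0.682 0.186 0.063]
bar seen [228.9  31.1 221.3] 610 a 1.469
```

View pics/end.png

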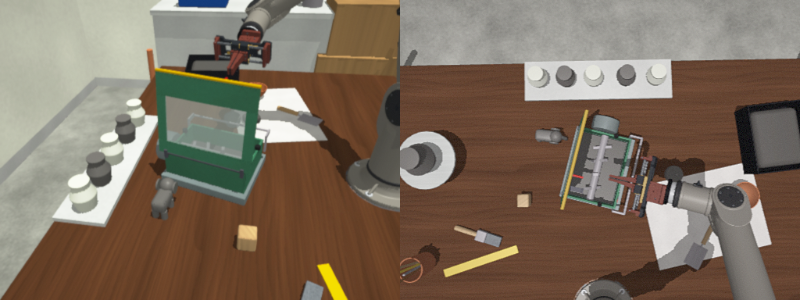

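The guard stands upright, with its yellow bar at (585,110) to (563,208) in the top view. The hand is clear of it, and the gourd, elephant and block are where they were. The lump is hidden under the arm, which never came near it.

```bash
python3 -c "
from plant import ctrl
print(ctrl.finish_job())"
```

```text
the job is handed in; nothing more can be done
None
```

The guard is fully open and standing on its own at its stop, and the job is handed in at about 24 s. I felt for the tab from the far end, pushed it about 16 mm and held it until the edge was 34 mm up. The highest force I read was about 12 N, against the stop. The gourd, elephant and block have not moved; the lump was hidden under the arm in the last picture, so I could not check it.

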